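Press the tube cassette down and slide it home under the dock's leaf spring

TASK

On the sampling table, the white tube cassette waits nose-up on a spring lifter at the entry of the grey holding dock. Press down hard on its black thumb pad with the fingertips until it lies flat, and while pressing slide it under the steel cross bar and the brass leaf spring until its nose is fully home against the blue end stop, lying flat; then take the hand away. Only press and push the cassette, do not pick it up, and leave the tube rack, the bottle, the single tube and the swab pack undisturbed.

Things in the scene. Friction and masses are not known exactly. Their poses are not given: they have to be found in the camera images.
- dock: Fixed grey holding dock, 270 x 108 mm. Origin: on the table under the middle of the cross bar. x = direction in which the cassette slides home (level), z up. Channel floor 20 mm above the table, 84 mm wide, open on top and at the entry, from x = -208 to +50 mm; side walls 10 mm thick, 32 mm above the table.
- dock_bar (a point): Middle of the underside of the steel cross bar over the channel, 39 mm above the table, x = 0 of the dock; axes as the dock's. The bar is 12 mm wide along x and its top is 51 mm above the table; posts of 16 x 10 mm stand at either end.
- dock_stop (a point): Middle of the blue end stop's face at floor level: x = +50 mm, z = 20 mm in the dock's frame; axes as the dock's. The stop is 26 mm high. The cassette's nose touches it when fully home.
- cassette: Loose white tray, 150 (x) x 80 (y) x 16 mm, about 0.25 kg, four red-capped tubes lying in its front half; in the dock channel, its x axis along the dock's. Origin: centre of its underside. At the start its tail is on the floor and its nose 8 to 10 mm up, so that it strikes the cross bar; flat, its top is 3 mm below the bar. Fully home, its origin is at x = -25 mm of the dock.
- cassette_pad (a point): Centre of the black thumb pad on the cassette's top (x = -20, z = 16 mm in its frame; axes as the cassette's). Pad: x = -44 to -5 mm. Just ahead of it a red push ridge across, x = -4 to +2 mm, 66 mm wide, 6 mm high, for the fingertips to push against. Pressing it flat at the start takes 8 to 15 N here, less farther in; home, the pad is 45 mm before the bar's middle.
- cassette_nose (a point): Middle of the lower front edge of the cassette (x = +75 mm, z = 0 in its frame). At the start it lies 12 to 40 mm before the middle of the cross bar.
- lifter (a joint): Orange round-topped spring bar in the channel floor, 30 mm wide, 50 mm before the cross bar's middle: m pressed down; 0 = up (7 mm above the channel floor), 0.007 = flush; pushes back with 5 to 6.5 N. When the cassette is home it springs up into a pocket in the underside.
- leaf (a joint): Brass leaf spring, 30 mm wide, hinged at the far side of the cross bar and sloping down towards the end stop: rad raised; 0 = at rest, tip about 4 mm lower than the top of a flat cassette; about 0.11 when the cassette lies under it, pressing it down with about 3 N. Sliding the pressed cassette takes about 8 to 20 N, most where the nose meets the leaf.
- rack: Bystander: white foam rack with seven upright red-capped tubes, 110 x 70 mm, 82 mm tall, loose. Origin: centre of its underside.
- sanitizer: Bystander: white round bottle with blue label and cap, 56 mm across, 130 mm tall, loose. Origin: centre of its underside.
- spare_tube: Bystander: single red-capped tube standing on its foot, 22 mm across, 68 mm tall, loose. Origin: centre of its underside.
- swab_pack: Bystander: flat paper pack, 130 x 35 x 18 mm, lying on the table, loose. Origin: centre of its underside.
There are look-alikes about, which are no part of the job. Of the things like the cassette, leave any that is brown or pink; of the rest the larger one is meant.

How it is judged:
By the outcome, as a careful person would: the job done as asked, in the order asked, and still so for the second after the job is handed in, with the robot touching nothing.
It also fails if it takes over 48 s, if anything falls off the work surface, if the arm or the gripper's body presses on something with over 40 N, if the wrist force passes 120 N, or if a joint passes its speed limit or range.

ROBOT

A 7-joint arm with a two-finger parallel gripper is mounted at the origin on the work surface. World frame = base frame: x ahead of the robot, y to its left, z up, the work surface at z = 0. Lengths are in m, angles in rad, forces in N, time in s.
With the tool pointing down it reaches from about 0.4 to 0.85 m from the base axis. Payload 4.5 kg.
Tool frame: the origin (TCP) lies midway between the tips of the shut fingers; the grasp point (between the pads) lies 19 mm behind it; z points along the fingers, x is the direction in which the jaws open and shut, and the axes are right-handed (so a half turn about z gives the same grasp; the last joint's range is limited). The gripper opens to 85 mm and grips with 20 to 120 N. Pads are 22 mm wide; open, the fingers measure 114 mm over their backs; the gripper's body (76 mm by 85 mm) begins 54 mm behind the grasp point. The pads swing forward as they close: fully open they stand 13 mm farther back than shut.
Start: joints at [1.312, 0.689, -0.195, 1.565, 0.157, 0.902, -0.215], TCP at [0.18, -0.598, 0.231] pointing down, gripper open.
Joint ranges: [-3.01, 3.01], [-0.46, 2.08], [-1.47, 1.51], [0.13, 2.56], [-1, 4.14], [0.04, 2.09], [-2.66, 2.66]. Speed limits (rad/s): [2.57, 2.57, 3.14, 3.14, 3.14, 3.14, 3.14].

INTERFACE

Orientations are given as a 3x3 rotation matrix whose columns are the frame's x, y, z axes.
In Python, from workcell import * gives the robot as it stands.
- The arm moves only by the shell command python3 -m handwheel 'ROWS' [FORCE]. ROWS is JSON, a list that holds one entry, the list of rows, each a list of 7 numbers: the shift along the tool's x, y, z in mm, then the turn, a rotation vector about the tool's x, y, z in degrees, then the closure in counts, from 0 (fully open) to 255 (shut). A call has 1 to 8 rows; each row is the pose to reach, as a shift and turn from the pose commanded when the call began, along the tool's axes at that moment; what a row does not reach only later rows make up. A row lasts 1/8 s, in which the tool goes at most 62.5 mm and 10.7 degrees, less where a joint would pass 70% of its speed; a pose out of reach is approached as far as the arm can. A call with a gripper value outside its range is refused whole. The fingers move at their own pace and stop on an object; FORCE is the grip in N (left out, the last holds). Time passes only in rows, so rows that repeat a pose let the fingers close. It gives the time, the measured TCP pose, the force and the opening at its end, in the units of the state.
- sense(): the state, without advancing time (a new reading comes with each control period).
- read_camera(name): name is "side" or "top"; returns (picture, depth): 384x512x3 uint8, red, green, blue; 384x512 float32, m along the optical axis (not along the pixel's ray), 0 where there is no reading.
- camera_model(name): a dict with "K" (3x3 intrinsics, pixels), "xyz" and "rotation" of the camera in the world. Camera axes: x right, y up, looking along -z (the intrinsics and any distortion apply to the point x, -y, -z); pixel columns grow to the right and rows downward; lengths in m; the calibration is good to about 2 mm. A picture is of the moment at which its call begins. camera_model takes no time and is no camera call.
- job_done(): hands the job in, once; it reports no verdict.
The state is a dict: "t": time; "joints": joint angles; "joint_velocities": joint speeds; "effort": joint torques, N m; "ee_pos": TCP position; "tcp_rot": TCP orientation; "force": force on the tool from outside, world axes, zero at the start; "moment": the same for the moment, N m; "width": finger opening in m.
Only numpy, scipy, OpenCV 4.12 (cv2) and the standard library are available. Lean on these libraries where they do the work, as an engineer would, in place of code of your own. Each camera call takes 0.05 s, during which the arm holds its last target.

## Working session

There is one attempt and no reset: what is moved stays moved. The work goes in short steps, Python scripts to look and compute and a shell command to move; the robot and the scene stay as the last step left them, time stands still between calls to the robot, and variables do not carry over. Pictures are saved under pics/ and viewed, and the job is handed in when it is done.

```bash
mkdir -p pics; ls; python3 - <<'E'
from workcell import *
import cv2,numpy as np
s=sense();print(s)
for n in("top","side"):
    p,d=read_camera(n);cv2.imwrite(f"pics/{n}0.png",p[:,:,::-1]);np.save(f"{n}0.npy",d)
    m=camera_model(n);print(n,m)
E
```

```text
pics
{'t': 0.0, 'joints': array([ 1.31181021,  0.69000307, -0.19449159,  1.56637501,  0.15732178,
        0.90252354, -0.21510997]), 'joint_velocities': array([-0.00078452,  0.000586  ,  0.0007287 , -0.00212294,  0.0004003 ,
       -0.00031687,  0.00123078]), 'effort': array([-5.14253497e-04, -5.39615107e+01, -1.26667432e+00, -1.58545339e+01,
        9.19891783e-03,  9.40009661e-03, -1.98402421e-05]), 'ee_pos': array([ 0.18012487, -0.59777747,  0.23046334]), 'tcp_rot': array([[ 2.88691509e-01, -9.57421902e-01, -7.16546177e-04],
       [-9.57420269e-01, -2.88692346e-01,  1.77693297e-03],
       [-1.90813594e-03,  1.73050374e-04, -9.99998165e-01]]), 'force': array([-0.18092031, -0.29872557, -0.32376348]), 'moment': array([-0.02039803,  0.0067054 , -0.00395986]), 'width': 0.08572658151823252}
top {'K': array([[427.48145763,   0.        , 251.88425749],
       [  0.        , 427.48145763, 194.43088115],
       [  0.        ,   0.        ,   1.        ]]), 'xyz': array([ 0.52148449, -0.03836236,  0.82703309]), 'rotation': array([[-0.00127768,  0.9988542 , -0.04783992],
       [-0.99998519, -0.00152925, -0.00522235],
       [-0.00528952,  0.04783254,  0.99884136]])}
side {'K': array([[452.81452413,   0.        , 255.06051145],
       [  0.        , 452.81452413, 194.84962186],
       [  0.        ,   0.        ,   1.        ]]), 'xyz': array([0.40357836, 0.73305157, 0.54756315]), 'rotation': array([[-0.9796821 ,  0.10097995, -0.17328019],
       [-0.20026579, -0.53906861,  0.81810675],
       [-0.01079754,  0.83618663,  0.5483387 ]])}
```

View pics/top0.png

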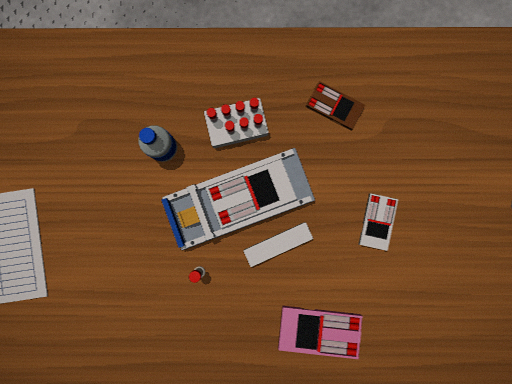

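View pics/side0.png

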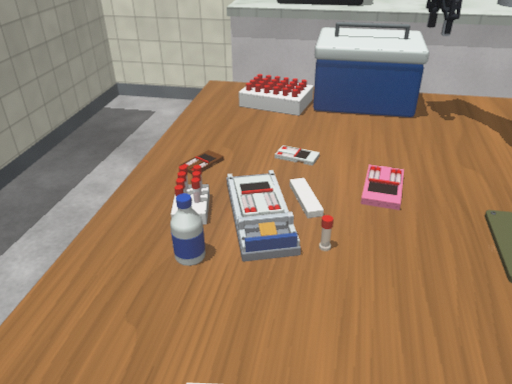

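Candidates for the cassette in the top picture are the white tray in the dock (252,195), the small white one (378,222), the brown one (335,105) and the pink one (320,332). By the description it is the large white one in the dock, so I'll check that in a close crop.

```bash
python3 - <<'E'
import cv2
p=cv2.imread("pics/top0.png")[140:260,150:330]
cv2.imwrite("pics/crop0.png",cv2.resize(p,None,fx=4.4,fy=4.4,interpolation=cv2.INTER_CUBIC))
E
```

```text
(no output)
```

View pics/crop0.png

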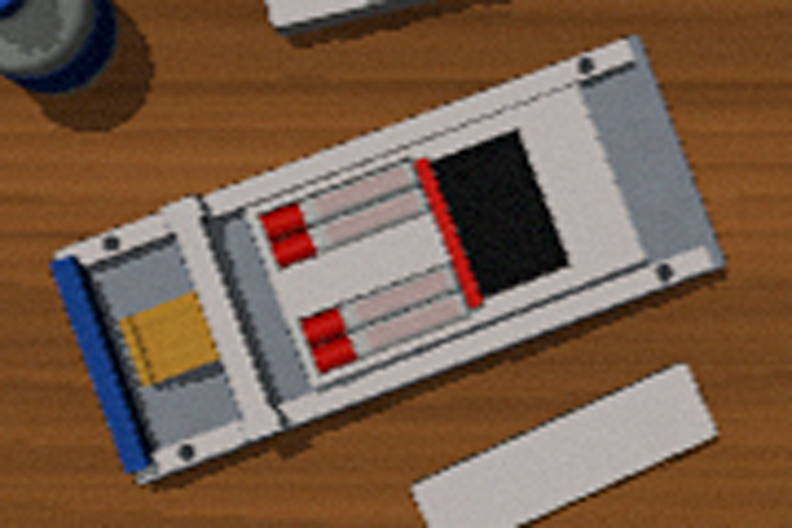

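The crop shows the right part: a white tray in the dock, pad corners at about (430,160),(518,130),(568,265),(483,297), with the bar and orange leaf to its left. Next I turn these into positions.

```bash
cat > h.py <<'E'
import numpy as np
from workcell import *
def unproj(n,u,v,z):
    m=camera_model(n);K=m["K"];R=m["rotation"];c=m["xyz"]
    d=R@np.array([(u-K[0,2])/K[0,0],-(v-K[1,2])/K[1,1],-1.])
    return c+d*(z-c[2])/d[2]
def pcl(n,d):
    m=camera_model(n);K=m["K"];v,u=np.mgrid[:d.shape[0],:d.shape[1]]
    P=np.stack([(u-K[0,2])/K[0,0]*d,-(v-K[1,2])/K[1,1]*d,-d],-1)
    return P@m["rotation"].T+m["xyz"]
E
python3 - <<'E'
from h import *
np.set_printoptions(precision=4,suppress=True)
pts=dict(entL=(635,38,.032),entR=(722,268,.032),stopL=(52,258,.046),stopR=(136,474,.046),
 barL1=(162,206,.051),barL2=(200,198,.051),barR1=(247,433,.051),barR2=(280,424,.051),
 pad1=(430,160,.041),pad2=(518,130,.039),pad3=(568,265,.039),pad4=(483,297,.041),rid1=(420,160,.048),rid2=(475,303,.048),nose1=(247,213,.045),nose2=(312,388,.045),tail1=(580,85,.036),tail2=(647,262,.036))
W={}
d=np.load("top0.npy");P=pcl("top",d)
for k,(x,y,z) in pts.items():
    u=(x+.5)/4.4-.5+150;v=(y+.5)/4.4-.5+140
    W[k]=unproj("top",u,v,z);print(k,W[k])
a=((W['entL']+W['entR'])/2-(W['stopL']+W['stopR'])/2);print("entry-stop",a,np.hypot(*a[:2]))
L=(W['entL']-W['entR']);print("wid",np.hypot(*L[:2]))
xs=-a[:2]/np.hypot(*a[:2]);print("xdir",xs,np.degrees(np.arctan2(xs[1],xs[0])))
b=np.mean([W[k] for k in pts if 'bar' in k],0);print("bar",b)
pad=np.mean([W[k] for k in pts if 'pad' in k],0);print("pad",pad)
for k in W:
    r=W[k][:2]-b[:2];print(k,"dockx %.4f y %.4f"%(r@xs,r@np.array([-xs[1],xs[0]])))
# depth heights
for nm,(x,y) in dict(pad=(500,215),tail=(590,190),entry=(650,160),floorfront=(120,350)).items():
    u=int(x/4.4+150);v=int(y/4.4+140);print(nm,P[v-1:v+2,u-1:u+2].mean((0,1)))
E
```

```text
entL [ 0.6459 -0.113   0.032 ]
entR [ 0.548  -0.1491  0.032 ]
stopL [0.5521 0.1313 0.046 ]
stopR [0.4627 0.0957 0.046 ]
barL1 [0.5734 0.0848 0.051 ]
barL2 [0.5767 0.0691 0.051 ]
barR1 [0.4798 0.0493 0.051 ]
barR2 [0.4835 0.0357 0.051 ]
pad1 [ 0.5932 -0.0259  0.041 ]
pad2 [ 0.606  -0.0629  0.039 ]
pad3 [ 0.5492 -0.0837  0.039 ]
pad4 [ 0.5358 -0.048   0.041 ]
rid1 [ 0.5926 -0.0219  0.048 ]
rid2 [ 0.5332 -0.0446  0.048 ]
nose1 [0.5708 0.0503 0.045 ]
nose2 [0.4981 0.0231 0.045 ]
tail1 [ 0.6254 -0.0892  0.036 ]
tail2 [ 0.5505 -0.1171  0.036 ]
entry-stop [ 0.0896 -0.2446 -0.014 ] 0.2604530768812891
wid 0.10434823720689147
xdir [-0.3439  0.939 ] 110.1154195248837
bar [0.5284 0.0597 0.051 ]
pad [ 0.571  -0.0551  0.04  ]
entL dockx -0.2026 y -0.0510
entR dockx -0.2029 y 0.0533
stopL dockx 0.0590 y -0.0470
stopR dockx 0.0564 y 0.0493
barL1 dockx 0.0081 y -0.0509
barL2 dockx -0.0078 y -0.0486
barR1 dockx 0.0069 y 0.0492
barR2 dockx -0.0071 y 0.0504
pad1 dockx -0.1027 y -0.0315
pad2 dockx -0.1419 y -0.0307
pad3 dockx -0.1418 y 0.0298
pad4 dockx -0.1037 y 0.0301
rid1 dockx -0.0987 y -0.0323
rid2 dockx -0.0996 y 0.0314
nose1 dockx -0.0235 y -0.0367
nose2 dockx -0.0240 y 0.0411
tail1 dockx -0.1733 y -0.0399
tail2 dockx -0.1736 y 0.0400
pad [ 0.5711 -0.0548  0.039 ]
tail [ 0.5805 -0.0938  0.0362]
entry [ 0.5866 -0.1106  0.1098]
floorfront [0.514  0.1069 0.0219]
```

```bash
python3 -m handwheel '[[[-10,-14,0,0,0,-3,255],[-35,-48,0,0,0,-9,255],[-65,-86,0,0,0,-15,255],[-95,-125,0,0,0,-22,255],[-125,-164,0,0,0,-29,255],[-155,-203,0,0,0,-36,255],[-185,-242,0,0,0,-43,255],[-200,-262,0,0,0,-47,255]]]' 40; python3 - <<'E'
from h import *
s=sense();R=s["tcp_rot"];p=s["ee_pos"];print(p,s["force"],s["joints"])
print(R.T@(np.array([.571,-.055,.14])-p), np.degrees(np.arctan2(R[1,0],R[0,0])))
E
```

```text
t: 1.1
ee_pos: [0.3756, -0.3271, 0.2316]
tcp_rot: [[0.902, -0.433, 0.001], [-0.433, -0.902, 0.001], [0.0, -0.002, -1.0]]
force: [-0.2, 0.0, 0.3]
width: -0.0005
[ 0.37556564 -0.32706484  0.23159151] [-0.15287093  0.02438858  0.25506723] [ 0.89241305  0.54594543 -0.41601636  1.9336159   0.31870974  0.72611554
 -0.15788425]
[ 0.05846188 -0.32967163  0.09220466] -25.63472047648346
```

```bash
python3 -m handwheel '[[[4,-20,0,0,0,-3,255],[11,-62,5,0,0,-9,255],[19,-108,20,0,0,-16,255],[28,-158,35,0,0,-23,255],[37,-208,50,0,0,-30,255],[46,-258,65,0,0,-37,255],[55,-308,82,0,0,-43,255],[58,-330,92,0,0,-46,255]]]'; python3 - <<'E'
from h import *
import cv2
for n in("top","side"):
    p,d=read_camera(n);cv2.imwrite(f"pics/{n}1.png",p[:,:,::-1])
s=sense();R=s["tcp_rot"];p=s["ee_pos"];print(p,s["force"],s["joints"])
print(R.T@(np.array([.571,-.055,.14])-p), np.degrees(np.arctan2(R[1,0],R[0,0])))
c=cv2.imread("pics/top1.png")[110:270,140:340]
c2=cv2.imread("pics/side1.png")[110:270,180:380]
cv2.imwrite("pics/c1.png",np.vstack([cv2.resize(x,None,fx=1.87*2,fy=1.87*2)[:,:748][150:450] for x in(c,c2)]))
E
```

```text
t: 2.1
ee_pos: [0.5726, -0.0571, 0.1386]
tcp_rot: [[0.939, 0.344, 0.001], [0.344, -0.939, 0.002], [0.001, -0.002, -1.0]]
force: [-0.0, -0.1, 0.1]
width: 0.0002
[ 0.57167142 -0.05794329  0.13831594] [ 0.1058166   0.08191198 -0.12738794] [ 0.31822228  0.79117212 -0.5155316   1.7942005   0.56553702  0.70869964
 -0.16035694]
[ 0.00037771 -0.00299868 -0.00167781] 20.044499501625054
```

View pics/c1.png

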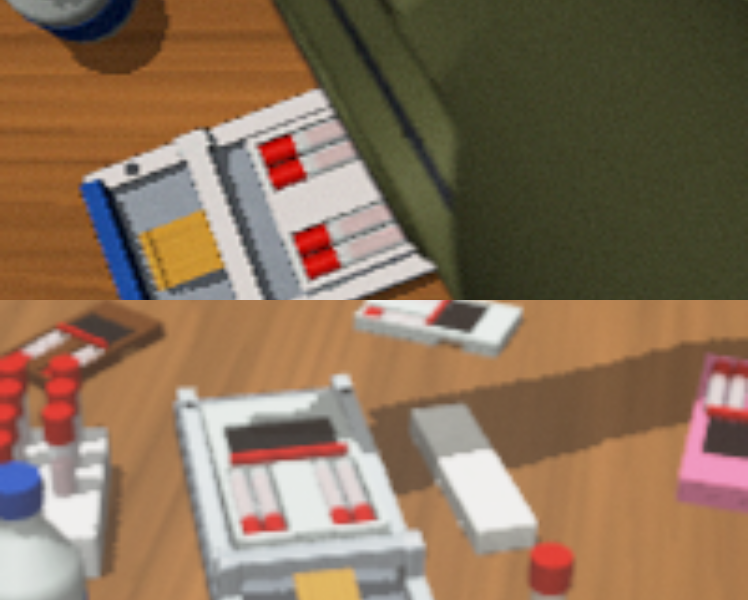

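```bash
python3 -m handwheel '[[[0,0,0,0,0,0,255],[0,0,10,0,0,0,255],[0,0,25,0,0,0,255],[0,0,42,0,0,0,255],[0,0,60,0,0,0,255],[0,0,76,0,0,0,255],[0,0,86,0,0,0,255],[0,0,86,0,0,0,255]]]'; python3 - <<'E'
from h import *
import cv2
p,d=read_camera("side");cv2.imwrite("pics/side2.png",p[:,:,::-1])
s=sense();R=s["tcp_rot"];p=s["ee_pos"];print(p,s["force"])
print(R.T@(np.array([.571,-.055,.05])-p), np.degrees(np.arctan2(R[1,0],R[0,0])))
c2=cv2.imread("pics/side2.png")[140:260,180:340]
cv2.imwrite("pics/c2.png",cv2.resize(c2,None,fx=5,fy=5,interpolation=cv2.INTER_CUBIC))
E
```

```text
t: 3.2
ee_pos: [0.5709, -0.0608, 0.0524]
tcp_rot: [[0.941, 0.339, -0.001], [0.339, -0.941, -0.0], [-0.001, -0.0, -1.0]]
force: [-0.5, -0.4, -0.1]
width: 0.0003
[ 0.57139334 -0.06077699  0.05308741] [-0.194632   -0.21577658  0.74406931]
[ 0.00158612 -0.00556889  0.00308742] 19.786494609669937
```

View pics/c2.png

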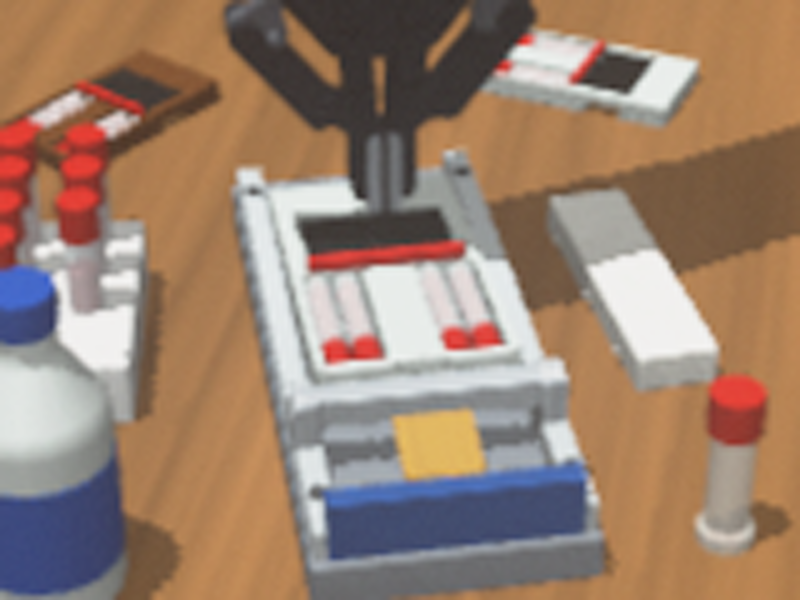

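The picture shows the shut fingertips hovering over the rear of the pad, tip at about (385,210) in the crop, central on the pad and about 6 mm short of its centre. I'll shift forward and start pressing.

```bash
python3 -m handwheel '[[[1,-3,0,0,0,-0.4,255],[1.5,-6,2,0,0,-0.7,255],[1.5,-6,6,0,0,-0.7,255],[1.5,-6,10,0,0,-0.7,255],[1.5,-6,13,0,0,-0.7,255],[1.5,-6,15,0,0,-0.7,255],[1.5,-6,15,0,0,-0.7,255]]]'; python3 - <<'E'
from h import *
s=sense();R=s["tcp_rot"];p=s["ee_pos"];print(p,s["force"])
print(R.T@(np.array([.571,-.055,.036])-p), np.degrees(np.arctan2(R[1,0],R[0,0])))
E
```

```text
t: 4.12
ee_pos: [0.5706, -0.0548, 0.0387]
tcp_rot: [[0.937, 0.35, -0.0], [0.35, -0.937, -0.0], [-0.0, 0.0, -1.0]]
force: [-2.3, -0.9, 7.1]
width: -0.0002
[ 0.57062436 -0.05476104  0.0387294 ] [-2.28347573 -0.94743425  7.05356481]
[0.00026911 0.00035424 0.00272945] 20.47746631424402
```

Contact at z 0.0387 with 7 N. Pressing further.

```bash
python3 -m handwheel '[[[0,0,2,0,0,0,255],[0,0,4,0,0,0,255],[0,0,6,0,0,0,255],[0,0,6,0,0,0,255]]]'; python3 - <<'E'
from h import *
import cv2
p,d=read_camera("side");cv2.imwrite("pics/side3.png",p[:,:,::-1])
s=sense();print(s["ee_pos"],s["force"])
c2=cv2.imread("pics/side3.png")[140:260,180:340]
cv2.imwrite("pics/c3.png",cv2.resize(c2,None,fx=5,fy=5,interpolation=cv2.INTER_CUBIC))
E
```

```text
t: 4.62
ee_pos: [0.5704, -0.0541, 0.036]
tcp_rot: [[0.937, 0.35, 0.001], [0.35, -0.937, -0.001], [0.0, 0.002, -1.0]]
force: [-8.2, 0.7, 33.6]
width: -0.0003
[ 0.57043717 -0.05411732  0.03597518] [-8.79824874  1.62453231 33.08097659]
```

View pics/c3.png

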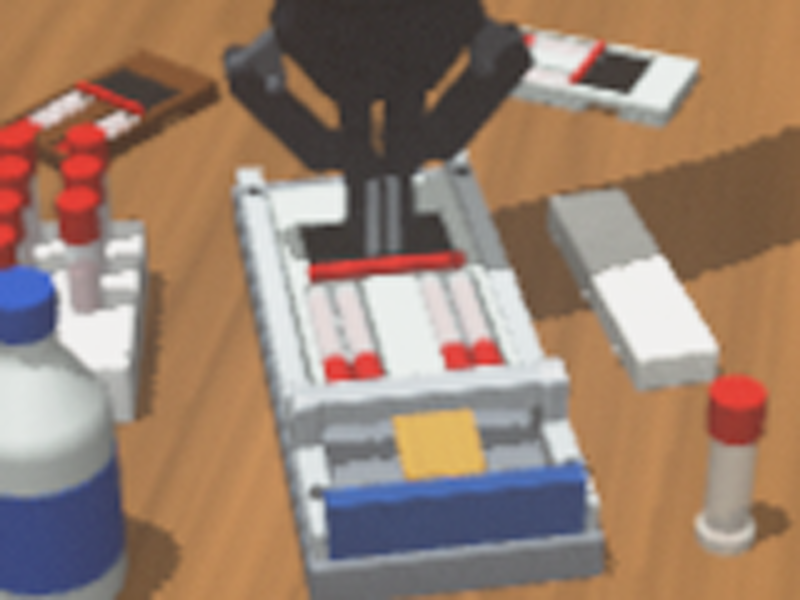

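The cassette is flat: pad top 0.036, 33 N, and the nose edge has dropped to about (430,372), behind the bar. Now I slide it.

```bash
python3 -m handwheel '[[[0,-3,0,0,0,0,255],[0,-6,0,0,0,0,255],[0,-9,0,0,0,0,255],[0,-12,0,0,0,0,255],[0,-15,0,0,0,0,255],[0,-18,0,0,0,0,255],[0,-21,0,0,0,0,255],[0,-24,0,0,0,0,255]]]'; python3 - <<'E'
from h import *
import cv2
p,d=read_camera("side");cv2.imwrite("pics/side4.png",p[:,:,::-1])
s=sense();R=s["tcp_rot"];print(s["ee_pos"],s["force"],R.T@s["force"],R.T@(s["ee_pos"]-[.571,-.055,.036]))
c2=cv2.imread("pics/side4.png")[140:260,180:340]
cv2.imwrite("pics/c4.png",cv2.resize(c2,None,fx=5,fy=5,interpolation=cv2.INTER_CUBIC))
E
```

```text
t: 5.68
ee_pos: [0.5675, -0.0432, 0.036]
tcp_rot: [[0.94, 0.342, 0.009], [0.342, -0.94, -0.015], [0.003, 0.017, -1.0]]
force: [3.5, -17.7, 25.6]
width: -0.0001
[ 0.56731127 -0.04253944  0.03600972] [  3.25799107 -17.110983    24.20647055] [ -2.7224752   17.59322522 -23.92530076] [ 0.00080543 -0.01296818 -0.0002236 ]
```

View pics/c4.png

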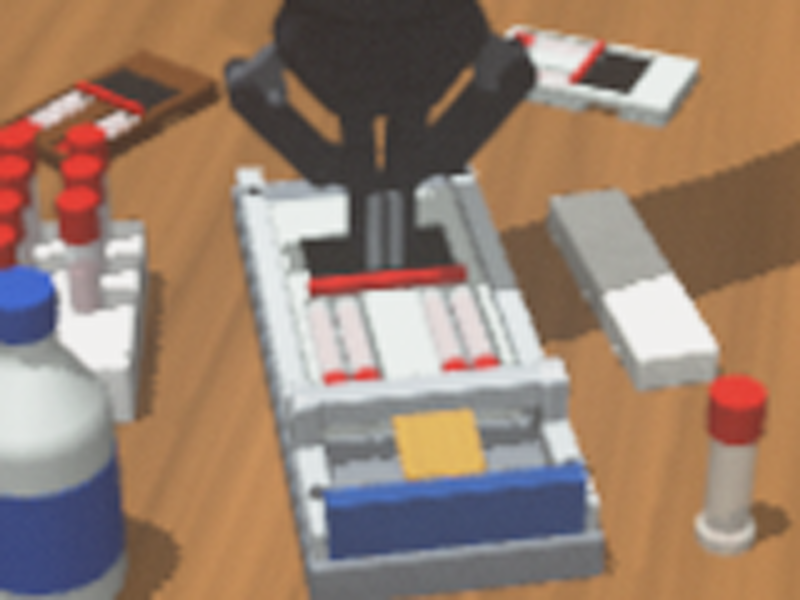

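```bash
python3 -m handwheel '[[[0,-3,0.5,0,0,0,255],[0,-6,1,0,0,0,255],[0,-9,1,0,0,0,255],[0,-12,1.5,0,0,0,255],[0,-15,1.5,0,0,0,255],[0,-18,2,0,0,0,255],[0,-21,2,0,0,0,255],[0,-24,2,0,0,0,255]]]'; python3 - <<'E'
from h import *
import cv2
p,d=read_camera("side");cv2.imwrite("pics/side5.png",p[:,:,::-1])
s=sense();R=s["tcp_rot"];print(R,s["ee_pos"],R.T@s["force"],R.T@(s["ee_pos"]-[.571,-.055,.036]))
c2=cv2.imread("pics/side5.png")[140:260,180:340]
cv2.imwrite("pics/c5.png",cv2.resize(c2,None,fx=5,fy=5,interpolation=cv2.INTER_CUBIC))
E
```

```text
t: 6.72
ee_pos: [0.5619, -0.0273, 0.0359]
tcp_rot: [[0.941, 0.337, 0.013], [0.337, -0.941, -0.024], [0.004, 0.027, -1.0]]
force: [6.4, -28.2, 39.0]
width: 0.0002
[[ 0.941204    0.33758114  0.01319098]
 [ 0.33780984 -0.94091664 -0.02367246]
 [ 0.00442023  0.02673665 -0.99963274]] [ 0.56168486 -0.0266256   0.03591223] [ -3.18279924  29.28072019 -38.59645568] [ 0.00081731 -0.02984491 -0.00070683]
```

View pics/c5.png

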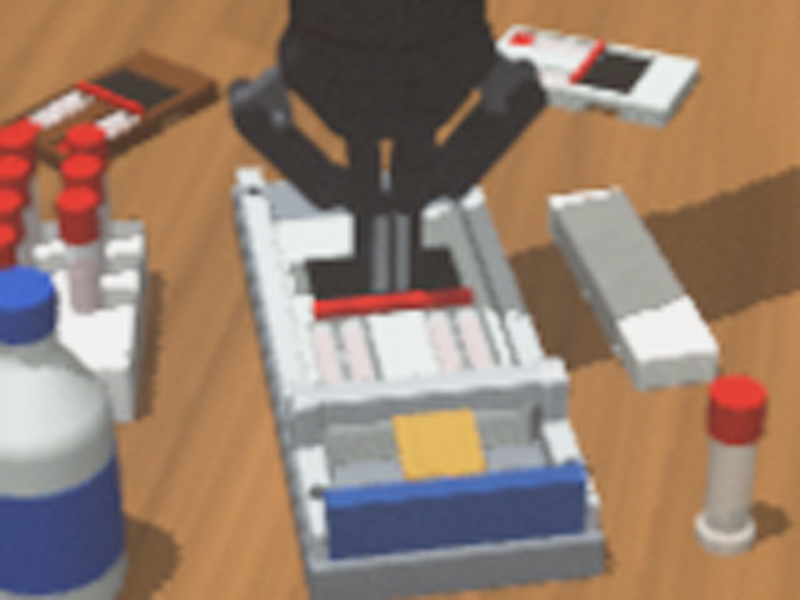

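Sliding works: the tube caps have passed under the bar and the cassette stays flat, with the nose near the leaf. I'll continue with slightly less down force.

```bash
python3 -m handwheel '[[[0,-3,-0.5,0,0,0,255],[0,-6,-1,0,0,0,255],[0,-9,-1,0,0,0,255],[0,-12,-1,0,0,0,255],[0,-15,-1,0,0,0,255],[0,-18,-1,0,0,0,255],[0,-21,-1,0,0,0,255],[0,-24,-1,0,0,0,255]]]'; python3 - <<'E'
from h import *
import cv2
p,d=read_camera("side");cv2.imwrite("pics/side6.png",p[:,:,::-1])
s=sense();R=s["tcp_rot"];print(R[:,2],s["ee_pos"],R.T@s["force"],R.T@(s["ee_pos"]-[.571,-.055,.036]))
c2=cv2.imread("pics/side6.png")[140:260,180:340]
cv2.imwrite("pics/c6.png",cv2.resize(c2,None,fx=5,fy=5,interpolation=cv2.INTER_CUBIC))
E
```

```text
t: 7.78
ee_pos: [0.5529, -0.0013, 0.036]
tcp_rot: [[0.941, 0.339, 0.012], [0.34, -0.94, -0.02], [0.005, 0.023, -1.0]]
force: [8.5, -25.8, 32.0]
width: -0.0001
[ 0.01225981 -0.01964449 -0.99973186] [ 0.55288217 -0.00124863  0.03594789] [ -1.39714453  25.04893981 -33.13785709] [ 0.00121489 -0.05669646 -0.00122595]
```

View pics/c6.png

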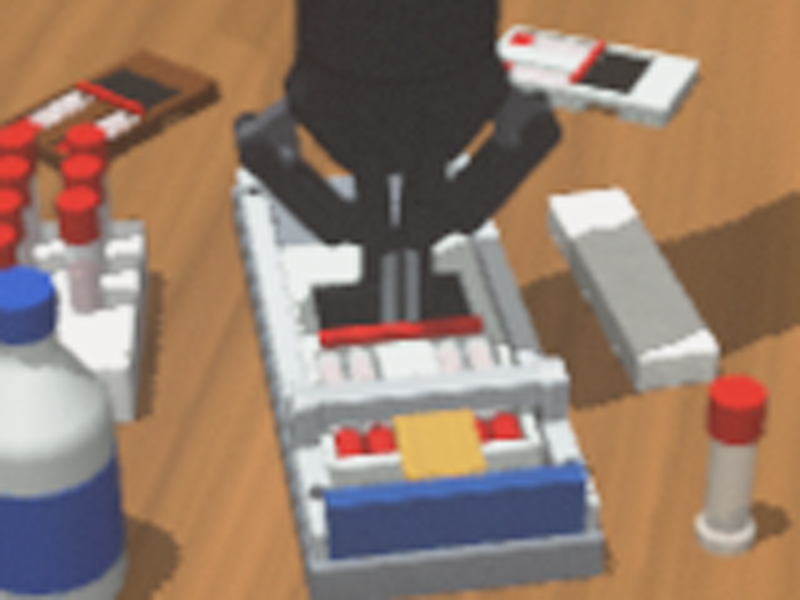

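The nose has passed under the leaf (picture: caps at (360,440) and (500,430) beyond the bar, leaf on top of the tray). About 20 mm remain.

```bash
python3 -m handwheel '[[[0,-3,0,0,0,0,255],[0,-6,0,0,0,0,255],[0,-9,0,0,0,0,255],[0,-12,0,0,0,0,255],[0,-15,0,0,0,0,255],[0,-18,0,0,0,0,255],[0,-20,0,0,0,0,255],[0,-22,0,0,0,0,255]]]'; python3 - <<'E'
from h import *
import cv2
p,d=read_camera("side");cv2.imwrite("pics/side7.png",p[:,:,::-1])
s=sense();R=s["tcp_rot"];print(R[:,2],s["ee_pos"],R.T@s["force"],R.T@(s["ee_pos"]-[.571,-.055,.036]))
c2=cv2.imread("pics/side7.png")[140:260,180:340]
cv2.imwrite("pics/c7.png",cv2.resize(c2,None,fx=5,fy=5,interpolation=cv2.INTER_CUBIC))
E
```

```text
t: 8.82
ee_pos: [0.5457, 0.0178, 0.036]
tcp_rot: [[0.941, 0.338, 0.013], [0.338, -0.941, -0.021], [0.005, 0.024, -1.0]]
force: [7.1, -27.4, 34.2]
width: 0.0001
[ 0.01252447 -0.02127605 -0.99969519] [0.54564883 0.01804989 0.03595441] [ -0.77281129  27.73776368 -34.1086528 ] [ 0.00084422 -0.07729763 -0.00182615]
```

View pics/c7.png

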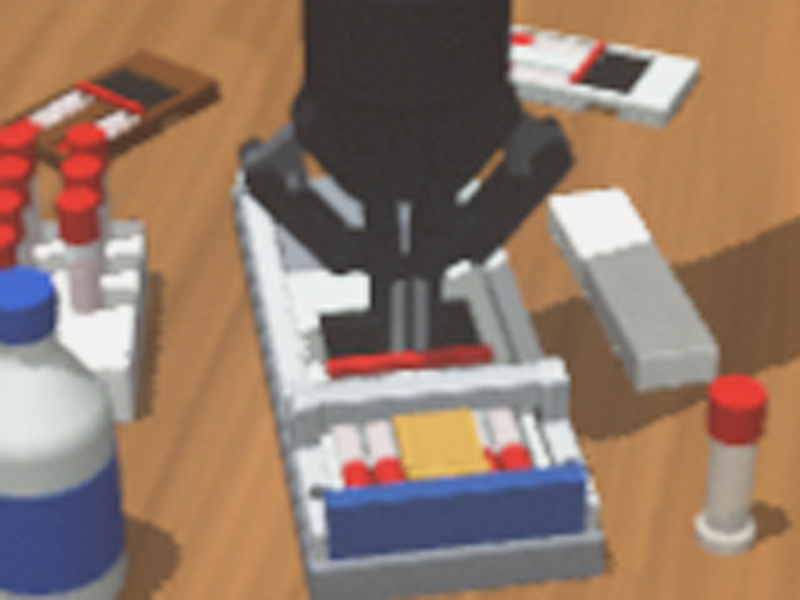

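```bash
python3 -m handwheel '[[[0,-2,0,0,0,0,255],[0,-4,0,0,0,0,255],[0,-6,0,0,0,0,255],[0,-6,0,0,0,0,255]]]';  python3 -m handwheel '[[[0,-2,0,0,0,0,255],[0,-4,0,0,0,0,255],[0,-6,0,0,0,0,255],[0,-6,0,0,0,0,255]]]'; python3 - <<'E'
from h import *
import cv2
p,d=read_camera("side");cv2.imwrite("pics/side8.png",p[:,:,::-1])
s=sense();R=s["tcp_rot"];print(R[:,2],s["ee_pos"],R.T@s["force"],R.T@(s["ee_pos"]-[.571,-.055,.036]))
c2=cv2.imread("pics/side8.png")[140:260,180:340]
cv2.imwrite("pics/c8.png",cv2.resize(c2,None,fx=5,fy=5,interpolation=cv2.INTER_CUBIC))
E
```

```text
t: 9.38
ee_pos: [0.544, 0.0225, 0.036]
tcp_rot: [[0.941, 0.337, 0.013], [0.337, -0.941, -0.023], [0.004, 0.026, -1.0]]
force: [9.3, -27.8, 33.8]
width: -0.0005
t: 9.88
ee_pos: [0.5439, 0.0227, 0.036]
tcp_rot: [[0.943, 0.333, 0.015], [0.333, -0.943, -0.03], [0.004, 0.033, -0.999]]
force: [14.6, -35.9, 31.3]
width: 0.0004
[ 0.01487625 -0.02976732 -0.99944615] [0.54386891 0.02262908 0.03602139] [  1.27505351  39.79416424 -30.10993837] [ 0.00024701 -0.08218774 -0.0027358 ]
```

View pics/c8.png

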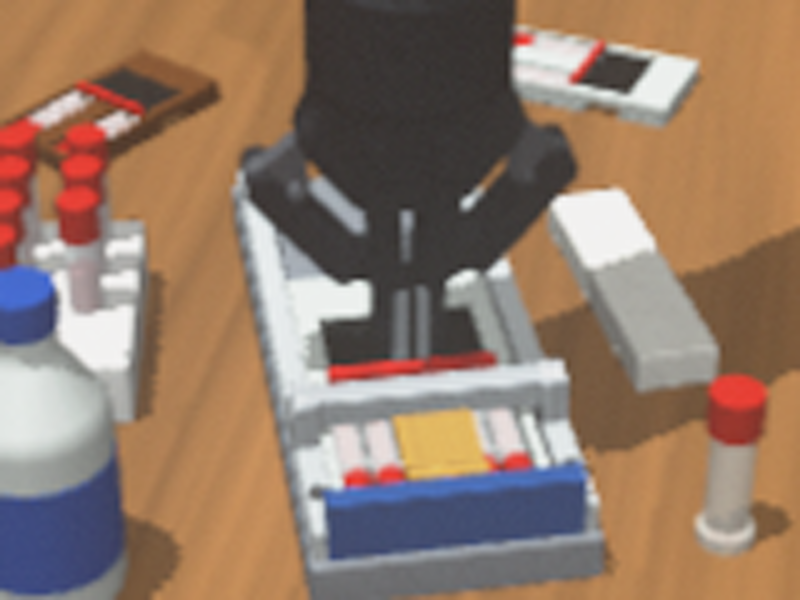

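It has stalled: position is unchanged while the push rose from 28 to 40 N, and TCP is 40 mm before the bar, as expected at home. I'll relax the push and then lift.

```bash
python3 -m handwheel '[[[0,4,0,0,0,0,255],[0,8,0,0,0,0,255],[0,11,0,0,0,0,255],[0,11,0,0,0,0,255]]]'
```

```text
t: 10.42
ee_pos: [0.544, 0.0224, 0.0359]
tcp_rot: [[0.94, 0.34, 0.011], [0.34, -0.94, -0.016], [0.005, 0.019, -1.0]]
force: [4.1, -20.5, 36.6]
width: 0.0
```

```bash
python3 -m handwheel '[[[0,3,0,0,0,0,255],[0,6,0,0,0,0,255],[0,7,0,0,0,0,255],[0,7,-2,0,0,0,255],[0,7,-3,0,0,0,255],[0,7,-3,0,0,0,255]]]'
```

```text
t: 11.18
ee_pos: [0.544, 0.0224, 0.036]
tcp_rot: [[0.939, 0.345, 0.007], [0.345, -0.938, -0.007], [0.004, 0.009, -1.0]]
force: [5.1, -9.6, 11.8]
width: -0.0001
```

```bash
python3 -m handwheel '[[[0,2,0,0,0,0,255],[0,4,-1,0,0,0,255],[0,4,-3,0,0,0,255],[0,4,-6,0,0,0,255],[0,4,-12,0,0,0,255],[0,4,-25,0,0,0,255],[0,4,-50,0,0,0,255],[0,4,-90,0,0,0,255]]]'; python3 - <<'E'
from h import *
import cv2
p,d=read_camera("side");cv2.imwrite("pics/side9.png",p[:,:,::-1])
s=sense();R=s["tcp_rot"];print(s["ee_pos"],s["force"])
c2=cv2.imread("pics/side9.png")[140:260,180:340]
cv2.imwrite("pics/c9.png",cv2.resize(c2,None,fx=5,fy=5,interpolation=cv2.INTER_CUBIC))
E
```

```text
t: 12.18
ee_pos: [0.5399, 0.0248, 0.1248]
tcp_rot: [[0.936, 0.352, -0.003], [0.352, -0.936, 0.001], [-0.003, -0.002, -1.0]]
force: [1.1, 0.0, 0.1]
width: -0.0005
[0.54293823 0.02563587 0.12989348] [0.52862491 0.26349715 2.7065515 ]
```

View pics/c9.png

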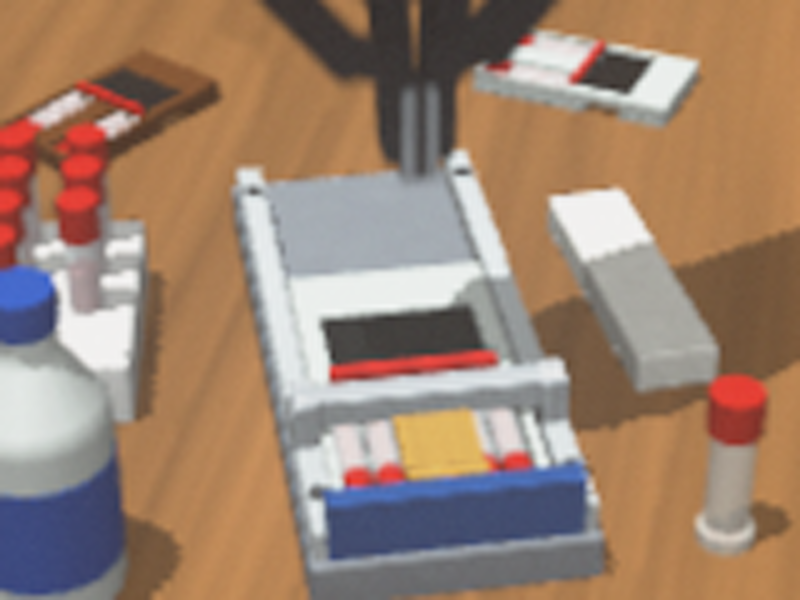

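It stays home with the hand off. I'll retreat so the top camera can check.

```bash
python3 -m handwheel '[[[0,0,-40,0,0,0,255],[0,20,-80,0,0,0,255],[-20,60,-100,0,0,0,255],[-40,110,-100,0,0,0,255],[-60,160,-100,0,0,0,255],[-80,210,-100,0,0,0,255],[-90,250,-100,0,0,0,255],[-95,270,-100,0,0,0,255]]]'; python3 - <<'E'
from h import *
import cv2
p,d=read_camera("top");cv2.imwrite("pics/top10.png",p[:,:,::-1]);P=pcl("top",d)
a=cv2.imread("pics/top10.png");c=a[140:260,150:330]
cv2.imwrite("pics/c10.png",cv2.resize(c,None,fx=4.4,fy=4.4,interpolation=cv2.INTER_CUBIC))
E
```

```text
t: 13.22
ee_pos: [0.5462, -0.2641, 0.2244]
tcp_rot: [[0.938, 0.348, -0.0], [0.348, -0.938, -0.0], [-0.0, -0.0, -1.0]]
force: [0.7, -0.5, 0.8]
width: 0.0
```

View pics/c10.png

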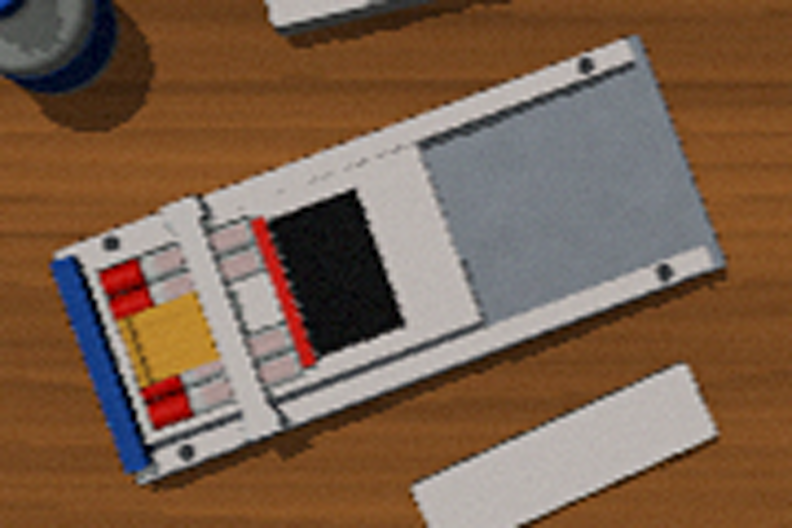

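View pics/top10.png

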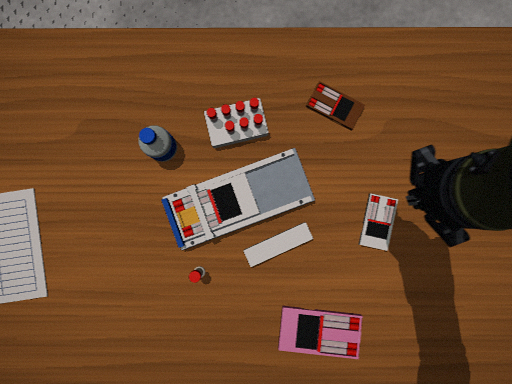

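```bash
python3 - <<'E'
from h import *
xd=np.array([np.cos(np.radians(110.5)),np.sin(np.radians(110.5))])
for x,y in((420,143),(484,322)):
    p=unproj("top",(x+.5)/4.4-.5+150,(y+.5)/4.4-.5+140,.036);print((p[:2]-[.5284,.0597])@xd)
p,d=read_camera("top");P=pcl("top",d)
for x,y in((340,270),(430,240),(260,300)):
    u=int(x/4.4+150);v=int(y/4.4+140);print(np.median(P[v-1:v+2,u-1:u+2,2]))
import cv2
a=cv2.imread("pics/top0.png").astype(int);b=p[:,:,::-1].astype(int)
m=(abs(a-b).max(2)>60).astype(np.uint8);n,_,st,_=cv2.connectedComponentsWithStats(m)
print(st[1:][st[1:,4]>8])
E
```

```text
-0.10155604677823454
-0.10025754711866558
0.035062121644577005
0.03604970981797384
0.03662873645896836
[[ 408  144  104  103 7571]
 [ 196  159  100   71 2784]
 [ 169  193   35   48  418]
 [ 198  192    4    5   17]
 [ 393  203    4   15   20]
 [ 388  223    6   19   40]]
```

The tail is at -101 mm (expected -100) and the top is flat at 36 mm. Only the dock area, the arm and its shadow changed.

```bash
python3 -c "
from workcell import *
print(job_done())"
```

```text
the job is handed in; nothing more can be done
None
```

The white cassette is fully home in the dock, lying flat against the blue end stop, and the job is handed in at about 13.5 s (limit 48 s).

- **What I did:** I pressed the shut fingertips on the black thumb pad with about 33 N until the tray lay flat (pad top at 36 mm). Still pressing with 24 to 39 N, I slid it under the bar and the leaf. The hand stopped moving at the end stop while the push rose to about 40 N; I then eased off, lifted and moved the hand away.
- **Position:** in the top picture the tail measures 100 to 102 mm before the bar, where 100 is expected. That is within the camera's accuracy of about 2 mm.
- **Flatness:** the depth readings put the top at 35 to 37 mm, against 36 mm for a flat cassette.
- **Bystanders:** comparing the first and last top pictures, only the dock area, the arm and small patches beside the arm at the small white look-alike changed. I took those patches for the gripper's shadow. The rack, bottle, single tube and swab pack show no change.
- **Not checked:** I did not measure the lifter or the leaf directly. No check failed or disagreed.

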